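# Tuck the clamping lever in and load the dowelling jig

### The arm

A 7-joint arm with a two-finger parallel gripper is mounted at the origin on a cart in front of the work surface, level with it; the furniture and walls round the work are solid. World frame = base frame: x ahead of the robot, y to its left, z up, the work surface at z = 0. Lengths are in m, angles in rad, forces in N, time in s.
With the tool pointing down it reaches from about 0.4 to 0.9 m from the base axis. Payload 5.6 kg.
Tool frame: the origin (TCP) lies at the very end of the fingers, on their centre line; the grasp point (between the pads) lies 19 mm behind it; z points along the fingers, y is the line along which they close (so a half turn about z gives the same grasp; the last joint's range is limited). The gripper opens to 92 mm and grips with 3 to 60 N. Pads are 20 mm wide; open, the fingers measure 128 mm over their backs; the gripper's body (75 mm by 189 mm) begins 69 mm behind the grasp point.
Start: joints at [1.184, 0.468, -0.012, 1.603, 0.006, 1.071, -0.056], TCP at [0.219, -0.612, 0.177] pointing down, gripper open.
Joint ranges: [-2.53, 2.53], [-0.31, 2.02], [-1.57, 1.55], [0.28, 2.44], [-1.29, 4.43], [0.15, 1.84], [-2.92, 2.92]. Speed limits (rad/s): [2.57, 2.57, 3.14, 3.14, 3.14, 3.14, 3.14].

### API

Orientations are given as a unit quaternion [w, x, y, z].
In Python, from cell import * gives the robot as it stands. Calls block until the motion is done:
- move_ptp(position, orientation): joint-space move of the TCP to a pose.
- movel(position, frame=None, speed=0.15, until_force=None): straight line of the TCP; frame=None keeps the orientation; speed is the mean speed in m/s. With until_force (N) it stops when the force on the tool has changed by that much, and returns True; else False.
- movej(angles): joint-space move.
- gripper_to(opening, f_grip=None): finger opening in m; f_grip is the grip in N (None keeps the last); returns when the fingers have stopped.
- wait(seconds).
- inverse_kinematics(position, orientation): joint angles nearest the present ones, or None.
- read_state(): the state.
- grab_frame(name): name is "side" or "top" or "wrist"; returns the picture (480x640x3 uint8, red, green, blue); there is no depth.
- camera_params(name): a dict with "fovy" (degrees; the focal length in pixels is half the picture's height over the tangent of half this angle, whatever the lens; pixels are square), "cx", "cy" (the principal point, pixels), "dist_coeffs" ([k1, k2, p1, p2, k3] as OpenCV has them; the pictures are not rectified), "rvec" (rotation vector, rad) and "tvec" (3), from world to camera coordinates, as OpenCV has them; the wrist camera has in their place "T_tool_cam" (4x4, takes a point from camera to tool coordinates, whose origin is the TCP and whose axes are the flange's). Camera axes: x right, y down, z forward; pixel columns grow to the right and rows downward; lengths in m; the calibration is good to about 2 mm. A picture is of the moment at which its call begins: read the wrist's pose just before it. camera_params takes no time and is no camera call.
A pose or a line that the arm cannot do raises PlanningError and nothing moves.
- sign_off(): hands the job in; it is judged then, once.
The state is a dict: "clock": time; "qpos": joint angles; "dq": joint speeds; "effort": joint torques, N m; "ee_pos": TCP position; "orientation": TCP orientation; "contact_force": force on the tool from outside, world axes, zero at the start; "torque": the same for the moment, N m; "finger_gap": finger opening in m; "finger_force": force on a finger pad.
Only numpy, scipy, OpenCV 4.12 (cv2) and the standard library are available. Lean on these libraries where they do the work, as an engineer would, in place of code of your own. Each camera call takes 0.05 s, during which the arm holds its last target. There are 200 camera calls.

### The job

The short wooden block in front of the mug is to go into the dowelling jig, but one of the two black clamping levers on the fence stands out over the bed. Lift that lever clear of its splines, swing it in until it lies along the top of the fence pointing towards the other lever, and let it drop fully home; do not turn the clamp screw under it, which would slacken the fence. Then lay the block on the bed, the same way up as it lies now, its long side against the fence and one end against the dark steel bush block, without disturbing the wedge that lies on the jig.

Things in the scene. Friction and masses are not known exactly. Their poses are not given: they have to be found in the camera images.
- jig: Dowelling jig fixed to the bench: plywood base 140 x 300 x 15 mm, its top is the bed. Origin: centre of the underside. x points to the back, where an aluminium fence, 18 mm high above the bed, lies from x = 26 to 70 mm over the full length. y points to the end with the bush block. A second, fixed black lever (axis x = 48, y = -115 mm) already lies along the fence, its tip at y = -34 mm.
- bush_face (a point): Foot of the inner face of the dark steel bush block that closes the bed at the jig's +y end, 126 mm from the jig's middle, on the bed's surface. The block is 24 mm thick along y, stands 45 mm above the bed and spans x = -50 to +26 mm of the jig.
- seat (a point): Where the centre of the wooden block's underside belongs: on the bed, 22.5 mm in front of the fence's face and 50 mm from the bush block's inner face. Axes parallel to the jig's.
- hub (a point): On the vertical axis of the lever that is to be moved (the black one nearer to the bush block), at the height of the fence's top, 33 mm above the bench; on the jig at x = 48, y = 92 mm. The hub is 41 mm across and 23 mm high.
- lever_grip (a point): Middle of the lever's arm, 56 mm out from its axis, 57 mm above the bench when down: the arm is 13 mm wide and 13 mm high here and rises slightly outwards. At the start it stands out over the bed, 45 to 85 degrees from the fence on the side of the other lever; it is swung in counter-clockwise as seen from above.
- lever_tip (a point): Centre of the lever's round tip, 74 mm out from the axis, 61 mm above the bench when the lever is down.
- clamp_lift (a joint): Height of the lever above its seat, 0 to 0.010 m. A spring pulls it down with 4.5 N at 0 and 7.5 N at the top. Below 0.005 its 24 splines (one every 15 degrees) lock it to the clamp screw; lifted 0.006 or more it swings freely about its axis. Let go, it springs down into the nearest tooth gap and turns up to 8 degrees by itself.
- screw_mark (a point): Mark on the rim of the clamp screw's flange under the lever, 19.5 mm from the axis. The screw is tight and stays still unless the lever is forced sideways while its splines are engaged (about 12 N at the grip).
- blank: The wooden block, a sawn offcut, 45 (x) x 100 (y) x 35 (z) mm, about 90 g, on the bench left of the saw's handle. Origin: centre of the underside. Either end may face the bush block. Taller than the gap under the arm. With the lever tucked in, a finger does not fit between block and fence: set it down about 30 mm in front of the fence and push it home.
- wedge: Hardwood wedge, 30 x 90 x 22 mm, lying on the jig's bed near the end away from the bush block. Origin: centre of its underside. Not to be disturbed.

How it is judged:
By the outcome, as a careful person would: the job done as asked, in the order asked, and still so for the second after the job is handed in, with the robot touching nothing.
It also fails if it takes over 64 s, if anything falls off the work surface, if the arm or the gripper's body presses on something with over 40 N, if the wrist force passes 120 N, or if a joint passes its speed limit or range.

## Working session

There is one attempt and no reset: what is moved stays moved. The work goes in short steps, each a Python script; the robot and the scene stay as the last script left them, time stands still between calls to the robot, and variables do not carry over. Pictures are saved under pics/ and viewed, at most 10 in all, crops included, and the job is handed in when it is done.

```bash
ls; mkdir -p pics; python3 - <<'E'
from cell import *
import cv2
for n in ("top","side"):
    cv2.imwrite(f"pics/{n}0.png",grab_frame(n)[:,:,::-1]); print(n,camera_params(n))
print(camera_params("wrist"))
s=read_state();print(s)
E
```

```text
pics
top {'fovy': 44.85766160700813, 'cx': 321.6624449443594, 'cy': 239.41397827914753, 'dist_coeffs': array([0.02365246, 0.        , 0.        , 0.        , 0.        ]), 'rvec': array([ 2.16514655, -2.2272814 ,  0.07855793]), 'tvec': array([-0.05724847,  0.53087005,  1.09833581])}
side {'fovy': 48.065391837655056, 'cx': 308.9933505116624, 'cy': 239.1647219501475, 'dist_coeffs': array([-0.02065343,  0.        ,  0.        ,  0.        ,  0.        ]), 'rvec': array([ 2.09453583, -0.10563038,  0.04704449]), 'tvec': array([-0.54714754,  0.0410021 ,  0.97452464])}
{'fovy': 69.32662145233834, 'cx': 323.13909076348995, 'cy': 240.23455756197922, 'dist_coeffs': array([-0.00903881,  0.        ,  0.        ,  0.        ,  0.        ]), 'T_tool_cam': array([[ 1.50687544e-03, -9.56536061e-01, -2.91610172e-01,
         8.26686434e-02],
       [ 9.99998693e-01,  1.61242106e-03, -1.21619286e-04,
         3.94111629e-04],
       [ 5.86531615e-04, -2.91609608e-01,  9.56537241e-01,
        -2.08667062e-01],
       [ 0.00000000e+00,  0.00000000e+00,  0.00000000e+00,
         1.00000000e+00]])}
{'clock': 0.1, 'qpos': array([ 1.18400143,  0.4682993 , -0.0116256 ,  1.60350579,  0.00600994,
        1.07140975, -0.05631483]), 'dq': array([ 0.000205  , -0.00090786, -0.00211613, -0.00194993, -0.00044187,
       -0.00029185,  0.00138117]), 'effort': array([ 1.13006756e-06, -5.21642947e+01, -1.27037251e-02, -2.44364959e+01,
       -5.67663833e-02,  1.40694296e-02,  7.43639202e-05]), 'ee_pos': array([ 0.21883883, -0.6114395 ,  0.17573971]), 'orientation': array([-7.70417511e-04,  9.85266313e-01,  1.71025326e-01, -1.91262719e-04]), 'contact_force': array([-0.47139162,  0.11464389, -0.58276826]), 'torque': array([0.00062535, 0.02471001, 0.02670815]), 'finger_force': 0.0, 'finger_gap': 0.09181703804979274}
```

View pics/top0.png

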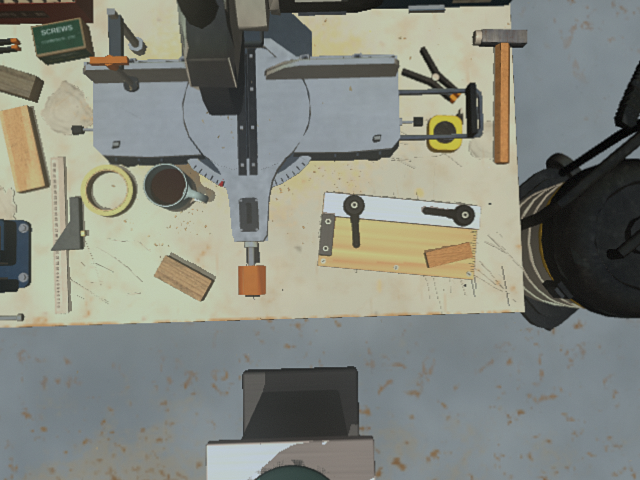

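View pics/side0.png

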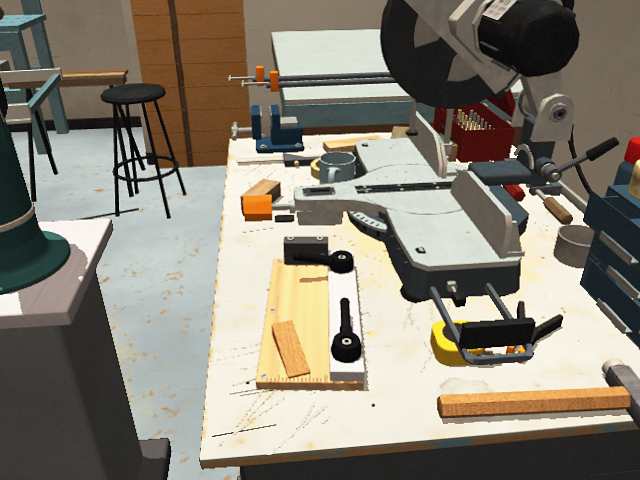

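The top view shows the jig with its fence's ends at about (324,193)-(480,206). The lever's hub is at (353,206) and its tip at (356,243), and the wedge is at (447,254). The bush block is at (326,235) and the blank at (184,277). The side view agrees.

```bash
cat > h.py <<'E'
from cell import *
import numpy as np, cv2
from scipy.spatial.transform import Rotation as R
def K(c):
    f=240/np.tan(np.radians(c["fovy"])/2); return np.array([[f,0,c["cx"]],[0,f,c["cy"]],[0,0,1]])
def pose(name,st=None):
    """world->cam R,t"""
    c=camera_params(name)
    if name!="wrist": return cv2.Rodrigues(c["rvec"])[0],c["tvec"].reshape(3)
    T=np.eye(4); q=st["orientation"]; T[:3,:3]=R.from_quat(np.roll(q,-1)).as_matrix(); T[:3,3]=st["ee_pos"]
    M=np.linalg.inv(T@c["T_tool_cam"]); return M[:3,:3],M[:3,3]
def cast(name,px,z,st=None):
    c=camera_params(name); Rm,t=pose(name,st)
    u=cv2.undistortPoints(np.array(px,float).reshape(-1,1,2),K(c),c["dist_coeffs"]).reshape(-1,2)
    d=np.c_[u,np.ones(len(u))]@Rm; o=-Rm.T@t
    return o+d*((z-o[2])/d[:,2])[:,None]
def proj(name,P,st=None):
    c=camera_params(name); Rm,t=pose(name,st)
    return cv2.projectPoints(np.array(P,float).reshape(-1,1,3),cv2.Rodrigues(Rm)[0],t,K(c),c["dist_coeffs"])[0].reshape(-1,2)
def down(psi):
    """tool down, closing line (tool y) at angle psi from world x (mod pi)"""
    y=np.array([np.cos(psi),np.sin(psi),0]); z=np.array([0,0,-1.]); x=np.cross(y,z)
    q=R.from_matrix(np.c_[x,y,z]).as_quat(); return np.roll(q,1)
E
python3 - <<'E'
from h import *
np.set_printoptions(precision=4,suppress=True)
Rm,t=pose("top");print("cam",-Rm.T@t)
print("fence top corners",cast("top",[(324,192),(480,206),(479,228)],0.033))
print("hub",cast("top",[(353,204)],.06),"tip",cast("top",[(356,245)],.065))
print("blank",cast("top",[(184,275)],.035))
print("wedge",cast("top",[(447,254)],.037))
print("bush",cast("top",[(327,214),(320,254)],.06))
print(R.from_quat(np.roll(read_state()["orientation"],-1)).as_matrix())
E
```

```text
cam [ 0.4623 -0.0585  1.1288]
fence top corners [[ 0.618  -0.079   0.033 ]
 [ 0.5831 -0.3741  0.033 ]
 [ 0.5413 -0.3703  0.033 ]]
hub [[ 0.5904 -0.1315  0.06  ]] tip [[ 0.5141 -0.1343  0.065 ]]
blank [[0.4685 0.1873 0.035 ]]
wedge [[ 0.4937 -0.3068  0.037 ]]
bush [[ 0.5731 -0.0829  0.06  ]
 [ 0.4996 -0.0679  0.06  ]]
[[ 0.9415  0.337  -0.0006]
 [ 0.337  -0.9415  0.0015]
 [-0.0001 -0.0016 -1.    ]]
```

```bash
python3 - <<'E'
from h import *
import json
move_ptp([0.44,-0.17,0.2],down(-np.pi/2-0.118))
wait(.2)
s=read_state(); im=grab_frame("wrist")
cv2.imwrite("pics/w1.png",im[:,:,::-1])
json.dump({k:list(map(float,s[k])) for k in("ee_pos","orientation")},open("w1.json","w"))
print(s["clock"],s["ee_pos"],s["contact_force"])
E
```

```text
2.1 [ 0.43989436 -0.17066825  0.19988114] [0.14440047 0.32749713 0.21443577]
```

View pics/w1.png

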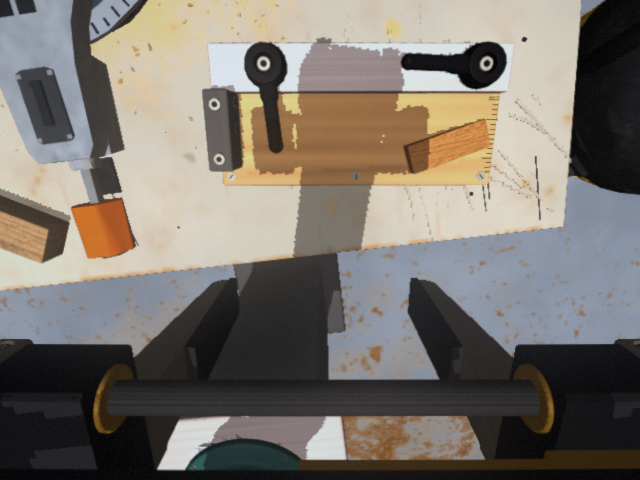

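The wrist view shows the fence's top with corners at about (208,43), (513,44), (508,93) and (213,92). The lever's hub is at (264,64) and its tip at (277,147). The bush block's top is at (205-240, 90-170) and the wedge at (447,147).

```bash
cat > m1.py <<'E'
from h import *
import json
np.set_printoptions(precision=4,suppress=True)
st={k:np.array(v) for k,v in json.load(open("w1.json")).items()}
im=cv2.imread("pics/w1.png"); S=cv2.GaussianBlur(cv2.cvtColor(im,cv2.COLOR_BGR2HSV)[:,:,1],(3,3),0).astype(float); G=cv2.GaussianBlur(cv2.cvtColor(im,cv2.COLOR_BGR2GRAY),(3,3),0).astype(float)
def edge(a,lo,hi):
    g=np.abs(np.diff(a[lo:hi])); k=int(g.argmax()); w=g[max(k-1,0):k+2]; i=np.arange(max(k-1,0),max(k-1,0)+len(w))
    return lo+.5+(w*i).sum()/w.sum()
def line(pts,z):
    P=cast("wrist",pts,z,st)[:,:2]
    for _ in range(3):
        c=P.mean(0);v=np.linalg.svd(P-c)[2][0]; r=(P-c)@[-v[1],v[0]]; P=P[abs(r)<max(.0008,1.5*r.std())]
    return c,(v if v[1]>0 else -v),r.std(),len(P)
cols=[*range(225,242,2),*range(290,400,3),*range(420,500,3)]
def isec(a,b): # intersection of lines
    k=np.linalg.solve(np.c_[a[1],-b[1]],b[0]-a[0]); return a[0]+k[0]*a[1]
front=line([(c,edge(S[:,c],84,102)) for c in cols],.033)
back=line([(c,edge(S[:,c],36,52)) for c in [*range(215,240,2),*range(300,505,3)]],.033)
L=line([(edge(S[r],200,225),r) for r in range(48,86,2)],.033)
Rr=line([(edge(S[r],500,525),r) for r in range(48,86,2)],.033)
near=line([(c,edge(S[:,c],178,192)) for c in [*range(240,290,3),*range(380,475,3)]],.015)
for n in("front","back","L","Rr","near"): 
    l=globals()[n]; print(n,l[0],np.degrees(np.arctan2(-l[1][0],l[1][1])),l[2],l[3])
yaw=np.arctan2(-front[1][0],front[1][1]); yb=np.arctan2(-back[1][0],back[1][1])
for l in (isec(front,L),isec(back,L),isec(back,Rr),isec(front,Rr)): print("corner",l)
print("length",np.linalg.norm(isec(front,L)-isec(front,Rr)),np.linalg.norm(isec(back,L)-isec(back,Rr)))
blk=(cv2.cvtColor(im,cv2.COLOR_BGR2HSV)[:,:,2]<45).astype(np.uint8)
n,lab,sts,_=cv2.connectedComponentsWithStats(blk)
for i in range(1,n):
    if sts[i,4]>300: print(sts[i])
E
python3 m1.py
```

```text
front [ 0.5549 -0.2478] -6.613089766627331 8.636226814642341e-05 67
back [ 0.6027 -0.2267] -6.692040948175205 0.00024305255136379628 67
L [ 0.5994 -0.0764] 83.24250342081243 0.0001389331331194919 19
Rr [ 0.5651 -0.3689] -88.61605427639248 0.00407500360457458 19
near [ 0.462  -0.2271] -6.677375706963529 3.3788734397609195e-05 49
corner [ 0.5751 -0.0735]
corner [ 0.62   -0.0789]
corner [ 0.5861 -0.3684]
corner [ 0.5407 -0.3695]
length 0.2979722263962506 0.29155073647822094
[  570     0    70   194 11684]
[ 247   43   39  108 1201]
[ 402   42  104   47 2359]
[    0   279   640   201 56352]
[192 439 108  24 447]
```

```bash
cat >> m1.py <<'E'
print("-----")
yaw=np.radians(-6.65); ux=np.array([np.cos(yaw),np.sin(yaw)]); uy=np.array([-ux[1],ux[0]])
print("x: front,back,near",front[0]@ux,back[0]@ux,near[0]@ux,"origins",front[0]@ux-.026,back[0]@ux-.07,near[0]@ux+.07)
V=cv2.cvtColor(im,cv2.COLOR_BGR2HSV)[:,:,2]
rr=line([(edge(S[r],500,520),r) for r in range(50,70,2)],.033)
print("L y origin",L[0]@uy-.15,"Rr",rr[0],rr[2],rr[0]@uy+.15)
# bush inner top edge, z=.06
b=line([(edge(G[r],232,250),r) for r in range(100,165,3)],.06); print("bush",b, b[0]@uy-.126)
ox=np.mean([front[0]@ux-.026,near[0]@ux+.07]); oy=L[0]@uy-.15
O=ox*ux+oy*uy; J=lambda x,y:O+x*ux+y*uy
print("O",O,"hub",J(.048,.092),"seat",J(.0035,.076))
print("hub px expected",proj("wrist",[[*J(.048,.092),.056],[*J(.048,-.115),.056]],st))
# white hub dots
for (x0,x1,y0,y1) in((250,280,52,78),(474,500,52,76)):
    m=((V[y0:y1,x0:x1]>110)&(cv2.cvtColor(im,cv2.COLOR_BGR2HSV)[y0:y1,x0:x1,1]<90)).astype(np.uint8)
    n,l,s,c=cv2.connectedComponentsWithStats(m)
    print([(s[i,4],c[i]+[x0,y0]) for i in range(1,n)])
# arm: black columns per row
for r in range(95,153,3):
    m=np.where(V[r,255:292]<60)[0]+255
    if len(m): print(r,m.min(),m.max(),end=' | ')
E
python3 m1.py | sed -n '/-----/,$p'
python3 -c "
import cv2;im=cv2.imread('pics/w1.png')[30:190,195:325];cv2.imwrite('pics/c1.png',cv2.resize(im,None,fx=3.7,fy=3.7,interpolation=cv2.INTER_CUBIC))"
```

```text
-----
x: front,back,near 0.5798140308027074 0.6248913391194925 0.4851973870463736 origins 0.5538140308027074 0.5548913391194925 0.5551973870463736
L y origin -0.15649890011286663 Rr [ 0.5703 -0.3689] 0.0013829549021681516 -0.15033071759421632
bush (array([ 0.5332, -0.1022]), array([-0.9933,  0.1152]), np.float64(0.0002506334668687419), 19) -0.16574231052813532
O [ 0.5327 -0.2197] hub [ 0.591  -0.1338] seat [ 0.5449 -0.1446]
hub px expected [[263.7968  63.2144]
 [488.3142  63.1241]]
[(np.int32(124), array([263.1129,  63.1613]))]
[(np.int32(116), array([486.    ,  63.1207]))]
95 261 277 | 98 262 277 | 101 263 276 | 104 264 276 | 107 264 276 | 110 265 277 | 113 265 277 | 116 265 277 | 119 266 278 | 122 266 278 | 125 267 278 | 128 267 279 | 131 267 279 | 134 268 280 | 137 268 280 | 140 269 281 | 143 270 281 | 146 269 282 | 149 271 281 |
```

View pics/c1.png

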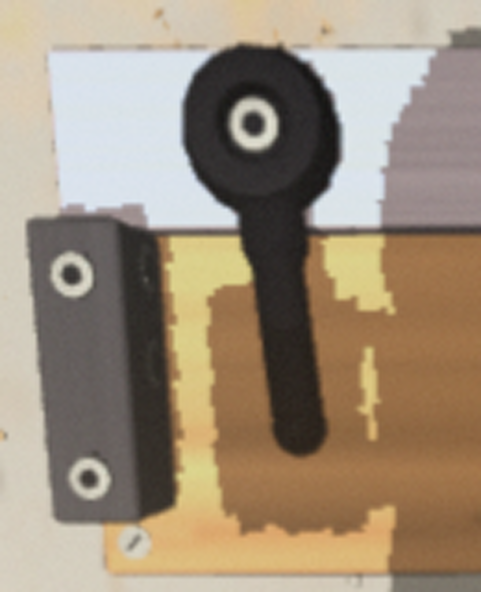

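The enlarged crop shows the hub's dot at (263,63) in full-picture pixels and the arm's tip at about (276,148). The bush block's top inner edge runs from (228,93) to (233,168) and its foot from (238,95) to (242,165).

```bash
cat >> m1.py <<'E'
print("\n=====")
b=line([(edge(G[r],233,250),r) for r in range(100,165,3)],.015); print("bush foot",b[0],b[2],np.degrees(np.arctan2(b[1][1],b[1][0])), b[0]@uy-.126)
b=line([(edge(G[r],224,236),r) for r in range(100,160,3)],.06); print("bush top",b[0],b[2],np.degrees(np.arctan2(b[1][1],b[1][0])), b[0]@uy-.126)
d=cast("wrist",[(263.1,63.2),(486,63.1)],.056,st)[:,:2]; print("dots jig y0",d@uy-[.092,-.115],"x0",d@ux-.048, "dist",np.linalg.norm(d[0]-d[1]))
mid=[]
for r in range(110,142,3):
    m=np.where(V[r,255:292]<60)[0]+255; mid.append(((m.min()+m.max())/2,r))
a=line(mid,.060); print("arm dir deg",np.degrees(np.arctan2(a[1][1],a[1][0])))
hub=d[0]; tip=cast("wrist",[(275.8,145.5)],.061,st)[0,:2]; v=tip-hub; print("tip",tip,"r",np.linalg.norm(v),"ang",np.degrees(np.arctan2(v[1],v[0])), "rel jig",np.degrees(np.arctan2(v@uy,v@ux)))
# top camera cross-check of hub dot
t=cv2.imread("pics/top0.png"); h=cv2.cvtColor(t,cv2.COLOR_BGR2HSV); 
for (x0,x1,y0,y1) in((345,362,196,214),(455,473,206,224)):
    m=(h[y0:y1,x0:x1,2]>100).astype(np.uint8); n,l,s,c=cv2.connectedComponentsWithStats(m)
    print([(s[i,4],c[i]+[x0,y0],cast("top",c[i]+[x0,y0],.056)[0]) for i in range(1,n) if s[i,4]<60])
E
python3 m1.py | sed -n '/=====/,$p'
```

```text
=====
bush foot [ 0.5346 -0.092 ] 0.0002829934946896854 173.38236086268077 -0.15549285869666826
bush top [ 0.5393 -0.092 ] 0.00019872684866812062 173.2106652680738 -0.15490149883346646
dots jig y0 [-0.1559 -0.1544] x0 [0.5545 0.5545] dist 0.20549701851392996
arm dir deg 178.9045352666454
tip [ 0.5173 -0.1341] r 0.07377288793717825 ang -179.33343245401596 rel jig -172.68343245401596
[(np.int32(9), array([346.    , 196.8889]), array([ 0.6045, -0.1192,  0.056 ])), (np.int32(4), array([360.25, 196.25]), array([ 0.605 , -0.1457,  0.056 ])), (np.int32(35), array([354.    , 204.4286]), array([ 0.59  , -0.1336,  0.056 ])), (np.int32(3), array([345.3333, 212.6667]), array([ 0.5751, -0.1171,  0.056 ])), (np.int32(1), array([361., 213.]), array([ 0.5737, -0.1461,  0.056 ]))]
[(np.int32(5), array([455.6, 206.6]), array([ 0.5807, -0.3221,  0.056 ])), (np.int32(6), array([471.3333, 206.6667]), array([ 0.5798, -0.3513,  0.056 ])), (np.int32(34), array([464.9412, 214.5588]), array([ 0.5654, -0.3388,  0.056 ])), (np.int32(4), array([471.75, 222.25]), array([ 0.5507, -0.3508,  0.056 ])), (np.int32(1), array([455., 223.]), array([ 0.5502, -0.3197,  0.056 ]))]
```

```bash
cat >> h.py <<'E'
YAW=np.radians(-6.65); UX=np.array([np.cos(YAW),np.sin(YAW)]); UY=np.array([-UX[1],UX[0]])
O=.5545*UX-.1553*UY
def J(x,y,z): return np.array([*(O+x*UX+y*UY),z])
E
cat >> m1.py <<'E'
print("#####")
hp=cast("wrist",[(263.1,63.2),(486,63.1)],.056,st)[:,:2]
for (x,r) in mid+[(275.7,145.5)]:
    p=cast("wrist",[(x,r)],.062,st)[0,:2]-hp[0]; print(np.linalg.norm(p).round(3),np.degrees(np.arctan2(p@uy,p@ux)).round(2),end=' | ')
print("\nfixed")
for c in range(410,456,5):
    m=np.where(V[40:90,c]<60)[0]+40; 
    p=cast("wrist",[(c,(m.min()+m.max())/2)],.062,st)[0,:2]-hp[1]; print(np.linalg.norm(p).round(3),np.degrees(np.arctan2(p@uy,p@ux)).round(2),m.max()-m.min(),end=' | ')
H=J(.048,.092,0)
print("\nhub",H)
q=read_state()["qpos"]
for a in (-172.7,-130,-90):
  A=np.radians(a); p=J(.048+.056*np.cos(A),.092+.056*np.sin(A),.05)
  for k in(0,np.pi): 
    qq=inverse_kinematics(p,down(A+YAW+np.pi/2+k)); print(a,k,qq)
E
python3 m1.py | sed -n '/#####/,$p'
```

```text
#####
0.041 -171.21 | 0.044 -171.89 | 0.047 -172.49 | 0.049 -171.95 | 0.052 -172.49 | 0.055 -172.49 | 0.058 -172.49 | 0.06 -172.94 | 0.063 -172.49 | 0.066 -172.91 | 0.069 -172.49 | 0.074 -172.65 | 
fixed
0.072 89.55 14 | 0.067 89.87 15 | 0.063 89.86 15 | 0.058 90.25 14 | 0.053 90.27 14 | 0.049 90.29 14 | 0.044 90.84 15 | 0.04 91.52 14 | 0.035 93.05 16 | 0.031 93.49 18 | Traceback (most recent call last):
  File "m1.py", line 74, in <module>
    H=J(.048,.092,0)
TypeError: <lambda>() takes 2 positional arguments but 3 were given
```

```bash
cat > lev.py <<'E'
from h import *
np.set_printoptions(precision=4,suppress=True)
A0=-172.6
def lp(a,z,off=0,r=.056):
    """TCP position, orientation for lever angle a (deg, jig frame); off: lateral offset along closing line"""
    A=np.radians(a); d=np.array([-np.sin(A),np.cos(A)])*off
    return J(.048+r*np.cos(A)+d[0],.092+r*np.sin(A)+d[1],z), down(A+YAW+np.pi/2)
E
python3 - <<'E'
from lev import *
for a in (A0,A0+45,A0+90):
    p,q=lp(a,.05)
    for k in(0,np.pi):
        print(a,k,p,inverse_kinematics(p,down(np.radians(a)+YAW+np.pi/2+k)))
E
```

```text
-172.6 0 [ 0.5351 -0.1334  0.05  ] [ 0.3977  0.4907 -0.2688  1.9279  0.1853  0.7466 -1.5351]
-172.6 3.141592653589793 [ 0.5351 -0.1334  0.05  ] [ 1.0722  0.9912 -1.3314  1.8883  1.0573  1.2031  0.937 ]
-127.6 0 [ 0.552  -0.1728  0.05  ] [ 0.4844  0.5339 -0.3083  1.8602  0.2212  0.7808 -0.7139]
-127.6 3.141592653589793 [ 0.552  -0.1728  0.05  ] [-0.6168  0.9922  1.3376  1.9293 -1.0715  1.1885 -2.7697]
-82.6 0 [ 0.5918 -0.1886  0.05  ] [ 0.5812  0.6199 -0.445   1.7455  0.3385  0.8528 -0.0035]
-82.6 3.141592653589793 [ 0.5918 -0.1886  0.05  ] [ 0.2773  0.5678 -0.0303  1.7676  0.0226  0.8065 -2.8924]
```

```bash
python3 - <<'E'
from lev import *
p,q=lp(A0,.12); move_ptp(p,q); gripper_to(.028)
print(movel(lp(A0,.041)[0],speed=.1,until_force=6))
wait(.2); s=read_state(); print(s["clock"],s["ee_pos"],s["contact_force"],s["finger_gap"])
gripper_to(.0,f_grip=4)
A=np.radians(A0)+YAW; n=np.array([-np.sin(A),np.cos(A),0])
for _ in range(2):
    wait(.2); s=read_state(); print(s["clock"],s["ee_pos"],s["contact_force"],"lat",s["contact_force"]@n,s["torque"],s["finger_gap"],s["finger_force"])
E
```

```text
False
4.9083 [ 0.5356 -0.1335  0.0417] [ 0.1209 -0.9816 -0.4494] 0.027804572196373657
5.65 [ 0.5351 -0.1334  0.041 ] [-0.6941  0.0309 -0.2737] lat -0.03996634446487862 [ 0.0368 -0.0158  0.0006] 0.00046015955492423555 0.0
5.85 [ 0.5351 -0.1334  0.041 ] [-0.8687  0.0707 -0.1518] lat -0.08207455471666186 [0.0493 0.004  0.0377] 0.0003444699306478871 0.0
```

The fingers closed on nothing, so I need to look.

```bash
python3 - <<'E'
from lev import *
s=read_state(); print(s["orientation"],down(np.radians(A0)+YAW+np.pi/2))
t=grab_frame("top"); w=grab_frame("wrist"); sd=grab_frame("side")
im=np.vstack([np.hstack([cv2.resize(t[150:300,270:470],(400,300)),cv2.resize(sd[200:350,220:420],(400,300))]),np.hstack([cv2.resize(w,(400,300)),np.zeros((300,400,3),np.uint8)])])
cv2.imwrite("pics/miss.png",im[:,:,::-1])
E
```

```text
[-0.      1.      0.0065 -0.    ] [0.     1.     0.0065 0.    ]
```

View pics/miss.png

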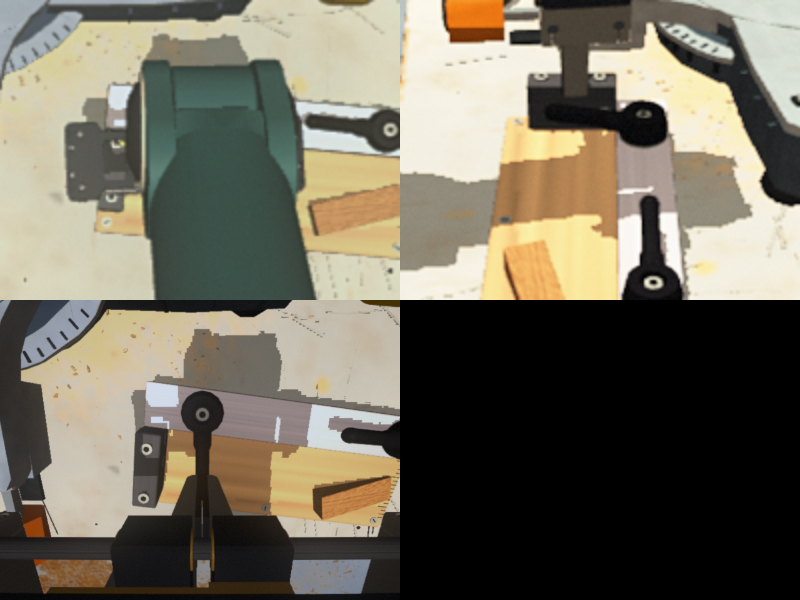

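The side view (top right) shows the closed fingers by the lever, in front of the bush block. The wrist view (bottom left) shows the lever's arm running into the fingers near (202,480). I'll enlarge that part.

```bash
python3 - <<'E'
from lev import *
s=read_state(); w=grab_frame("wrist"); sd=grab_frame("side")
A=lambda im:cv2.convertScaleAbs((255*(im/255.)**.5).astype(np.uint8))
a=cv2.resize(A(w[150:400,260:390]),(400,600*400//400),interpolation=cv2.INTER_CUBIC)
b=cv2.resize(A(sd[190:290,270:370]),(400,400),interpolation=cv2.INTER_CUBIC); b=np.vstack([b,np.zeros((200,400,3),np.uint8)])
cv2.imwrite("pics/miss2.png",np.hstack([a,b])[:,:,::-1])
print(proj("wrist",[lp(A0,.061,r=.074)[0],lp(A0,.0675,r=.0805)[0],s["ee_pos"]],s), proj("side",[s["ee_pos"],lp(A0,.061,r=.074)[0],lp(A0,.057)[0]]))
E
```

```text
[[322.4729 308.6141]
 [322.4384 323.7333]
 [322.5441 268.6327]] [[307.6398 264.8699]
 [296.4151 255.2018]
 [307.5316 256.5735]]
```

View pics/miss2.png

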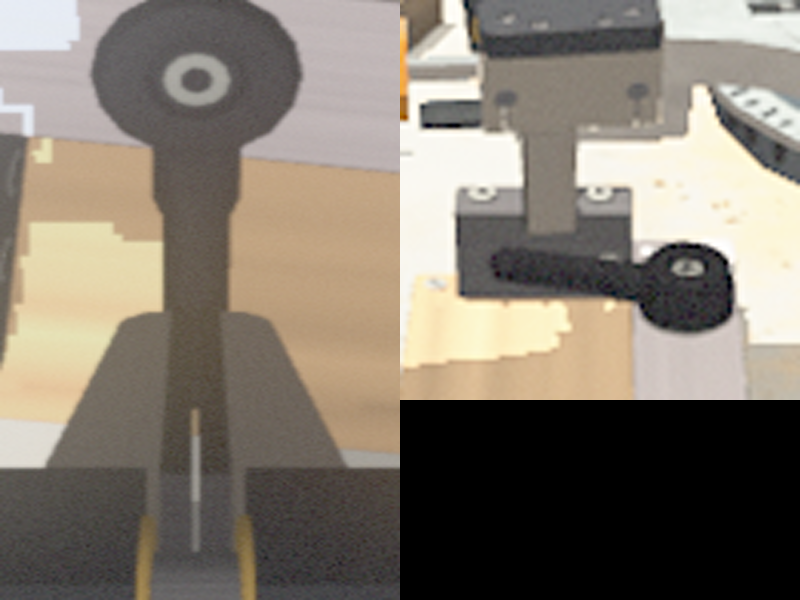

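The pads are closed above the arm. The fingers' end appears about 33 mm higher than the reported TCP says, in both the side and the wrist view. A light touch on the arm's top (z≈0.0635) will calibrate the real finger length.

```bash
python3 - <<'E'
from lev import *
s0=read_state()
r=movel(lp(A0,.020)[0],speed=.02,until_force=3)
s=read_state(); print(r,s["clock"],s["ee_pos"],s["contact_force"]-s0["contact_force"])
sd=grab_frame("side"); cv2.imwrite("pics/touch.png",sd[:,:,::-1])
E
```

```text
True 6.825 [ 0.5345 -0.1334  0.0263] [-1.1427  0.3664  5.6186]
```

Contact came at a reported z of 0.026, against 0.0635-0.066 for the arm's top. So the real finger end is about 38 mm behind the reported TCP, which agrees with the pictures. I'll use this offset.

```bash
cat >> h.py <<'E'
TIP=.038  # measured: true finger end is this far behind the reported TCP
def tp(p): p=np.array(p,float); return p-[0,0,TIP]
E
cat > g.py <<'E'
from lev import *
movel(tp(lp(A0,.075)[0]),speed=.1); gripper_to(.028)
print(movel(tp(lp(A0,.042)[0]),speed=.06,until_force=5))
s=read_state(); print(s["clock"],s["ee_pos"],s["contact_force"],s["finger_gap"])
f0=s["contact_force"]
gripper_to(.0,f_grip=4)
A=np.radians(A0)+YAW; n=np.array([-np.sin(A),np.cos(A),0])
wait(.2); s=read_state(); print(s["clock"],s["ee_pos"],s["contact_force"],"lat",(s["contact_force"]-f0)@n,s["torque"],s["finger_gap"],s["finger_force"])
E
python3 g.py
```

```text
False
8.4083 [ 0.5352 -0.1333  0.0039] [0.2249 0.6291 0.8022] 0.028039099678430015
8.975 [ 0.5354 -0.1335  0.0042] [0.5082 0.869  0.4956] lat -0.23616309165097338 [-0.0355 -0.0147 -0.014 ] 0.013220728547040933 3.999980539083481
```

```bash
python3 - <<'E'
from lev import *
gripper_to(.0,f_grip=40)
s=read_state(); print(s["clock"],s["contact_force"],s["finger_gap"],s["ee_pos"]); z0=s["ee_pos"][2]; p0=s["ee_pos"]
movel([p0[0],p0[1],z0+.0085],speed=.03); wait(.2)
s=read_state(); print(s["clock"],s["contact_force"],s["torque"],s["finger_gap"],s["ee_pos"])
E
```

```text
9.1917 [-0.3379  0.1432  2.3742] 0.013182576350350276 [ 0.5354 -0.1335  0.0042]
9.8333 [ 5.488  -0.3328 -7.7842] [-0.1525 -0.9275 -0.0388] 0.012442871039501289 [ 0.5355 -0.1334  0.0125]
```

```bash
python3 - <<'E'
from lev import *
z=read_state()["ee_pos"][2]
for k in range(1,10):
    p,q=lp(A0+10*k,z); movel(p,q,speed=.06)
    if k%3==0:
        s=read_state(); print(s["clock"],s["ee_pos"]-p,s["contact_force"],s["torque"],s["finger_gap"])
cv2.imwrite("pics/sw.png",np.hstack([grab_frame("side")[180:400,230:430],grab_frame("wrist")[130:350,220:420]])[:,:,::-1])
E
python3 -c "
import cv2;im=cv2.imread('pics/sw.png');cv2.imwrite('pics/sw.png',cv2.resize(im,None,fx=2,fy=2))"
```

```text
10.8083 [ 0.0003  0.0001 -0.0001] [ 4.872  -0.0746 -7.3771] [-0.1315 -1.0845 -0.1721] 0.012321563927397467
11.7833 [-0.0001  0.0002 -0.0002] [ 5.9452 -0.2146 -7.5581] [-0.2386 -1.1907 -0.2915] 0.01235138802624428
12.7583 [-0.0003 -0.0001 -0.0001] [ 4.6536  0.0194 -8.4153] [-0.3144 -1.3215 -0.2897] 0.012712347944850344
```

View pics/sw.png

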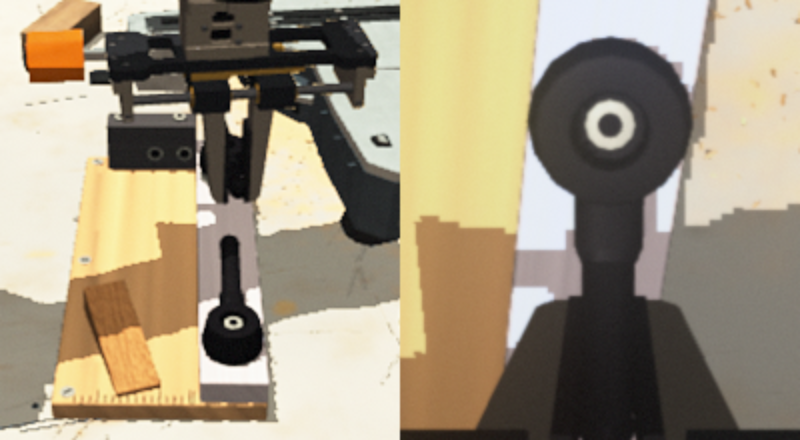

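The side view shows the arm held over the fence towards the other lever, and the wrist view shows it centred between the pads. Next I release it and check.

```bash
python3 - <<'E'
from lev import *
import json
z=read_state()["ee_pos"][2]; a=A0+90
movel(lp(a,z-.0015)[0],speed=.03)
gripper_to(.035); wait(.15)
s=read_state(); print(s["clock"],s["contact_force"],s["finger_gap"])
movel(lp(a,.08)[0],speed=.2); gripper_to(.09)
move_ptp([0.44,-0.17,0.2],down(-np.pi/2-0.118)); wait(.15)
s=read_state(); im=grab_frame("wrist"); cv2.imwrite("pics/w2.png",im[:,:,::-1])
json.dump({k:list(map(float,s[k])) for k in("ee_pos","orientation")},open("w2.json","w")); print(s["clock"])
sd=grab_frame("side"); cv2.imwrite("pics/s2.png",sd[:,:,::-1])
tp_=grab_frame("top"); cv2.imwrite("pics/t2.png",tp_[:,:,::-1])
c=np.vstack([im[20:200,190:530],cv2.resize(sd[230:380,250:400],(340,340))[:180]])
a_=cv2.resize(im[20:200,190:530],(680,360)); b_=cv2.resize(sd[235:395,250:400],(225,240)); 
cv2.imwrite("pics/v2.png",np.vstack([a_,np.hstack([b_,np.zeros((240,455,3),np.uint8)])])[:,:,::-1])
E
```

```text
13.7667 [0.5775 0.1231 0.4551] 0.034902353130001985
16.5583
```

View pics/v2.png

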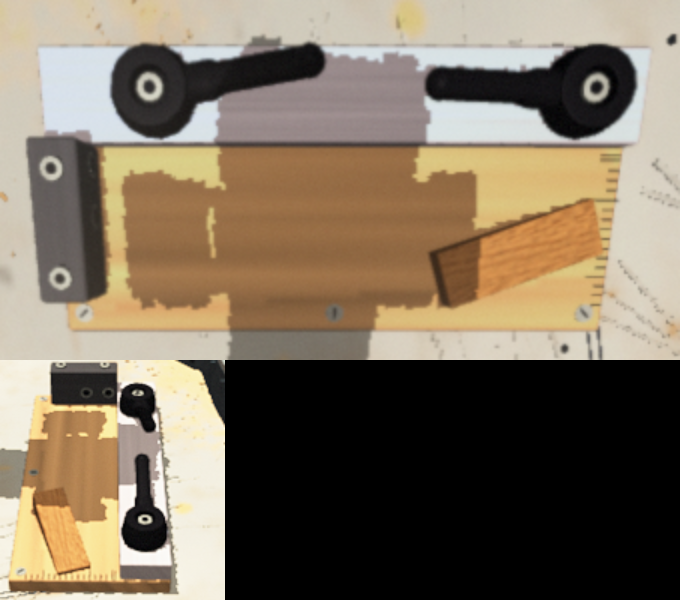

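The picture shows the lever lying on the fence, tilted slightly towards the back edge. Its hub is at (264,63) and its tip at about (346,50) in the wrist picture. I'll compute its angle and whether it is down.

```bash
cat > ang.py <<'E'
from lev import *
import json,sys
n=sys.argv[1]
st={k:np.array(v) for k,v in json.load(open(f"w{n}.json")).items()}
V=cv2.cvtColor(cv2.imread(f"pics/w{n}.png"),cv2.COLOR_BGR2HSV)
H=lp(0,.056,r=0)[0]; hp=proj("wrist",[H],st)[0]; print("hub px exp",hp)
m=((V[50:78,250:280,2]>110)&(V[50:78,250:280,1]<90)).astype(np.uint8); _,_,s,c=cv2.connectedComponentsWithStats(m); i=1+s[1:,4].argmax(); dot=c[i]+[250,50]; print("dot",dot,s[i,4])
h=cast("wrist",[dot],.056,st)[0,:2]
for col in range(310,350,3):
    r=np.where(V[35:90,col,2]<60)[0]+35
    if len(r)<6: continue
    p=cast("wrist",[(col,(r.min()+r.max())/2)],.064,st)[0,:2]-h
    print(np.linalg.norm(p).round(4),np.degrees(np.arctan2(p@UY,p@UX)).round(2),r.max()-r.min(),end=' | ')
# tip height: side camera tip against prediction for down / 8mm up
print("\nside px of tip pred (down, +6mm):",proj("side",[lp(A0+90,.061,r=.074)[0],lp(A0+90,.067,r=.074)[0]]),"hub top pred",proj("side",[H,H+[0,0,.006]]))
S=cv2.cvtColor(cv2.imread(f"pics/s{n}.png"),cv2.COLOR_BGR2HSV)
m=(S[240:300,325:365,2]<50).astype(np.uint8); _,_,s,c=cv2.connectedComponentsWithStats(m); print(s[1:][s[1:,4]>40]+[325,240,0,0,0])
m=((S[250:275,330:352,2]>100)).astype(np.uint8);_,_,s,c=cv2.connectedComponentsWithStats(m); print([(s[i],c[i]+[330,250]) for i in range(1,len(s)) if s[i,4]<60])
S=cv2.cvtColor(cv2.imread("pics/side0.png"),cv2.COLOR_BGR2HSV)
m=((S[250:275,330:352,2]>100)).astype(np.uint8);_,_,s,c=cv2.connectedComponentsWithStats(m); print("before",[(s[i],c[i]+[330,250]) for i in range(1,len(s)) if s[i,4]<60])
E
python3 ang.py 2
```

```text
hub px exp [263.7393  63.1013]
dot [264.16   63.136] 125
0.0427 -84.7 15 | 0.0454 -84.0 15 | 0.0481 -84.33 15 | 0.0509 -83.72 15 | 0.0536 -83.61 16 | 0.0563 -83.5 15 | 0.059 -83.41 16 | 0.0617 -83.32 15 | 0.0644 -83.24 16 | 0.0671 -83.17 15 | 0.0698 -83.1 16 | 0.0725 -82.72 16 | 0.0752 -82.98 16 | 0.0778 -83.22 12 | 
side px of tip pred (down, +6mm): [[349.6034 277.6982]
 [349.716  274.3896]] hub top pred [[341.6786 254.8413]
 [341.755  251.7033]]
[[325 244   3  20  50]
 [330 251  24  32 492]]
[(array([ 0,  0, 22, 10, 51], dtype=int32), array([338.4706, 251.5686])), (array([ 8,  5,  8,  4, 25], dtype=int32), array([341.52, 256.56])), (array([ 0, 19, 13,  6, 34], dtype=int32), array([333.8529, 272.7059])), (array([21, 21,  1,  2,  2], dtype=int32), array([351. , 271.5]))]
before [(array([ 0,  0, 22,  5, 46], dtype=int32), array([339.3913, 250.9783])), (array([ 8,  5,  8,  4, 26], dtype=int32), array([341.5385, 256.5   ])), (array([ 0, 20, 22,  5, 55], dtype=int32), array([339.6182, 273.0182]))]
```

The lever is home: the hub's dot sits at its original height in the side view, and the angle is -83°, which is the tooth gap nearest the fence line. Next is the wooden block.

```bash
python3 - <<'E'
from lev import *
import json
for x in (.36,.38,.40):
    p=[x,.19,.2]
    if inverse_kinematics(p,down(-np.pi/2)) is not None: break
print(p); move_ptp(p,down(-np.pi/2)); wait(.15)
s=read_state(); im=grab_frame("wrist"); cv2.imwrite("pics/w3.png",im[:,:,::-1])
json.dump({k:list(map(float,s[k])) for k in("ee_pos","orientation")},open("w3.json","w")); print(s["clock"])
print(proj("wrist",[[.4685,.1873,.035]],s))
E
```

```text
[0.36, 0.19, 0.2]
18.2417
[[324.5337 108.4259]]
```

View pics/w3.png

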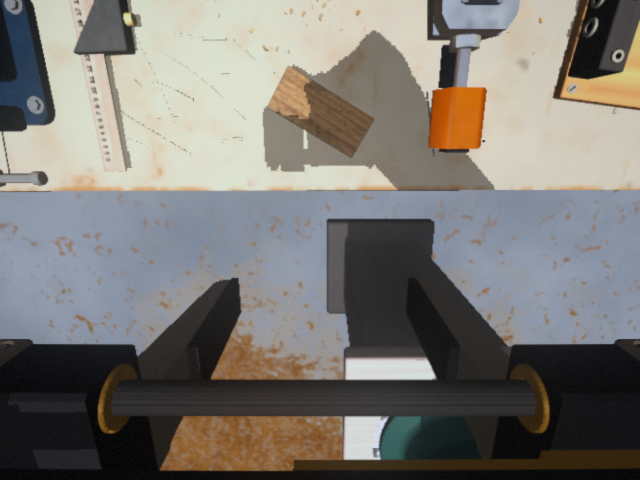

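The wrist view shows the block's top face with corners at about (291,66), (374,120), (352,157) and (267,107). The orange handle, around (458,118), is well clear.

```bash
cat > blk.py <<'E'
from lev import *
import json
st={k:np.array(v) for k,v in json.load(open("w3.json")).items()}
im=cv2.imread("pics/w3.png"); h=cv2.cvtColor(im,cv2.COLOR_BGR2HSV)
m=((h[:,:,1]>75)&(h[:,:,2]>60)).astype(np.uint8); m[:55]=0;m[170:]=0;m[:,:255]=0;m[:,390:]=0
m=cv2.morphologyEx(m,cv2.MORPH_OPEN,np.ones((3,3)))
cs,_=cv2.findContours(m,0,2); c=max(cs,key=cv2.contourArea); box=cv2.boxPoints(cv2.minAreaRect(c)); print(box,cv2.contourArea(c))
P=cast("wrist",c.reshape(-1,2),.035,st)[:,:2].astype(np.float32)
(cx,cy),(w,hh),an=cv2.minAreaRect(P*1000); b=cv2.boxPoints(cv2.minAreaRect(P*1000))
e=[b[1]-b[0],b[2]-b[1]]; e=max(e,key=np.linalg.norm); e=e if e[1]>0 else -e
C=np.array([cx,cy])/1000; L=np.arctan2(e[1],e[0])
print("centre",C,"size",w,hh,"long deg",np.degrees(L))
E
python3 - <<'E'
from blk import *
w=cv2.cvtColor(cv2.imread("pics/w2.png"),cv2.COLOR_BGR2HSV)
st2={k:np.array(v) for k,v in json.load(open("w2.json")).items()}
W=cast("wrist",[(405,147),(412,172),(490,120),(494,145)],.037,st2)[:,:2]-O; print("wedge jig",np.c_[W@UX,W@UY])
print("mug",cast("top",[(172,187),(172,210)],.09),"handle",cast("wrist",[(432,148),(486,90)],.07,st))
for p,q in ((tp([*C,.008]),down(L-np.pi/2)),(tp(J(-.0295,.072,.03)),down(YAW)),(tp(J(.0,.0,.02)),down(YAW)),(tp(J(-.09,.076,.02)),down(YAW))):
    print(inverse_kinematics(p,q))
E
```

```text
[[264.3325 105.4409]
 [288.2677  65.1862]
 [375.027  116.7728]
 [351.0918 157.0275]] 4424.5
centre [0.4645 0.1912] size 99.2545394897461 44.75476837158203 long deg 60.07711
wedge jig [[-0.0273 -0.0473]
 [-0.0528 -0.0564]
 [-0.0006 -0.1318]
 [-0.0251 -0.1393]]
mug [[0.6262 0.194  0.09  ]
 [0.5848 0.1946 0.09  ]] handle [[0.4311 0.0859 0.07  ]
 [0.4819 0.0415 0.07  ]]
[ 0.1507  0.7085 -0.7647  2.0467  0.7751  0.6994 -1.6445]
[ 0.7321  0.6575 -0.665   1.9774  0.6124  0.7155 -0.4269]
[ 0.8089  0.7209 -0.634   1.8733  0.6106  0.7504 -0.2849]
[ 0.7341  0.5916 -0.6298  2.1224  0.6092  0.6114 -0.4451]
```

```bash
python3 - <<'E'
from blk import *
q=down(L-np.pi/2); gripper_to(.085)
move_ptp(tp([*C,.09]),q)
print(movel(tp([*C,.010]),speed=.1,until_force=5))
s=read_state(); print(s["clock"],s["ee_pos"],s["contact_force"])
gripper_to(0,f_grip=15); wait(.1); s=read_state(); print(s["finger_gap"],s["finger_force"],s["contact_force"])
movel(tp([*C,.15]),speed=.2); s=read_state(); print(s["clock"],s["finger_gap"],s["finger_force"],s["contact_force"])
P=J(-.0295,.072,0)
move_ptp(tp([P[0],P[1],.15]),down(YAW))
s=read_state(); print(s["clock"],s["ee_pos"],s["finger_gap"])
f0=s["contact_force"]
print(movel(tp([P[0],P[1],.045]),speed=.12,until_force=6))
print(movel(tp([P[0],P[1],.0205]),speed=.03,until_force=3))
s=read_state(); print(s["clock"],s["ee_pos"],s["contact_force"]-f0,s["finger_gap"])
E
```

```text
[[264.3325 105.4409]
 [288.2677  65.1862]
 [375.027  116.7728]
 [351.0918 157.0275]] 4424.5
centre [0.4645 0.1912] size 99.2545394897461 44.75476837158203 long deg 60.07711
False
20.2833 [ 0.4649  0.1915 -0.0276] [ 0.3673 -0.4729 -0.3457]
0.04512604380051481 14.994963258504868 [-0.7004  0.2862  0.6029]
21.9167 0.04500530389696322 14.994526952505112 [ 1.4154  0.2868 -1.6118]
23.1917 [ 0.5118 -0.1419  0.1117] 0.044829286607372794
False
True
24.8667 [ 0.5116 -0.1436 -0.0135] [-0.5736  0.3989  1.3841] 0.04472431889586027
```

```bash
cat > push.py <<'E'
from lev import *
def push(a,b,z=.022,speed=.04,f=6):
    """closed fingers from jig xy a towards b until contact force f"""
    movel(tp(J(*a,z)),speed=.12,until_force=8)
    r=movel(tp(J(*b,z)),speed=speed,until_force=f); s=read_state()
    d=s["ee_pos"][:2]-O; print("push",r,s["clock"],"jig",d@UX,d@UY,s["contact_force"][:2]@np.c_[UX,UY],s["contact_force"][2])
E
python3 - <<'E'
from push import *
gripper_to(.053); wait(.1)
P=J(-.0295,.072,0); movel(tp([P[0],P[1],.10]),speed=.2)
gripper_to(0,f_grip=10)
movel(tp(J(-.095,.072,.10)),speed=.2)
push((-.095,.074),(-.02,.074))
movel(tp(J(-.06,.074,.022)),speed=.12)
movel(tp(J(-.06,.074,.10)),speed=.2)
movel(tp(J(.0,-.005,.10)),speed=.2)
push((.0,-.005),(.0,.03))
movel(tp(J(.0,-.005,.022)),speed=.12)
movel(tp(J(.0,-.005,.10)),speed=.2)
movel(tp(J(-.07,.076,.10)),speed=.2)
push((-.07,.076),(-.02,.076))
movel(tp(J(-.07,.076,.022)),speed=.12)
movel(tp(J(-.07,.076,.10)),speed=.2)
import json
move_ptp([0.44,-0.17,0.2],down(-np.pi/2-0.118)); wait(.15)
s=read_state(); im=grab_frame("wrist"); cv2.imwrite("pics/w4.png",im[:,:,::-1]); print(s["clock"])
json.dump({k:list(map(float,s[k])) for k in("ee_pos","orientation")},open("w4.json","w"))
cv2.imwrite("pics/s4.png",grab_frame("side")[:,:,::-1])
c=cv2.resize(im[20:200,190:530],(800,424)); cv2.imwrite("pics/v4.png",c[:,:,::-1])
E
```

```text
push True 29.35 jig -0.033797705686976424 0.07406936251397615 [-0.8004 -0.014 ] -0.2081430112478129
push True 32.3 jig -0.0001752561417694367 0.015735497619929924 [ 0.9637 -0.8751] 0.5837839843594754
push True 35.525 jig -0.03403688944816853 0.07608531837593555 [ 0.0135 -0.5771] -0.3095313882963051
37.6833
```

View pics/v4.png

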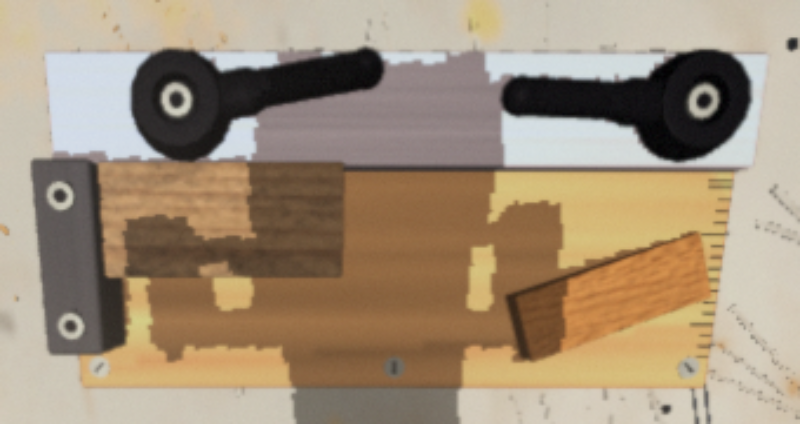

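```bash
python3 ang.py 4; python3 - <<'E'
from lev import *
import json
for n in("2","4"):
    st={k:np.array(v) for k,v in json.load(open(f"w{n}.json")).items()}
    print(proj("wrist",[J(-.019,.126,.05),J(-.019,.026,.05),J(.026,.026,.05),J(.026,.126,.05)],st).round(1).tolist())
a,b=cv2.imread("pics/w2.png"),cv2.imread("pics/w4.png"); d=cv2.absdiff(a,b)[100:190,395:510]; print("wedge diff mean",d.mean(),"max",d.max())
E
```

```text
hub px exp [263.9352  62.0133]
dot [264.6639  61.8197] 122
0.0421 -85.0 15 | 0.0448 -84.79 16 | 0.0475 -84.11 16 | 0.0502 -83.97 15 | 0.0529 -83.84 16 | 0.0556 -83.72 15 | 0.0583 -84.01 15 | 0.061 -83.52 15 | 0.0637 -83.43 16 | 0.0664 -83.35 15 | 0.0691 -83.27 16 | 0.0718 -82.88 16 | 0.0745 -83.14 16 | 0.0771 -83.08 13 | 
side px of tip pred (down, +6mm): [[349.6034 277.6982]
 [349.716  274.3896]] hub top pred [[341.6786 254.8413]
 [341.755  251.7033]]
[[330 251  24  32 492]]
[(array([ 0,  0, 22,  8, 49], dtype=int32), array([338.8163, 251.2857])), (array([ 8,  5,  8,  4, 25], dtype=int32), array([341.52, 256.56])), (array([ 0, 20, 13,  5, 33], dtype=int32), array([333.9697, 272.8182])), (array([21, 21,  1,  2,  2], dtype=int32), array([351. , 271.5]))]
before [(array([ 0,  0, 22,  5, 46], dtype=int32), array([339.3913, 250.9783])), (array([ 8,  5,  8,  4, 26], dtype=int32), array([341.5385, 256.5   ])), (array([ 0, 20, 22,  5, 55], dtype=int32), array([339.6182, 273.0182]))]
[[233.7, 138.8], [334.6, 138.7], [335.0, 89.7], [230.3, 89.8]]
[[233.8, 137.9], [334.9, 138.0], [335.4, 88.7], [230.4, 88.8]]
wedge diff mean 8.629855072463767 max 92
```

The picture shows the block flush with the fence and the bush block. Its corners at about (232,89), (337,89) and (335,137) match the predicted seat to about 1-2 px. The lever is down at -83° and the wedge is where it was.

```bash
python3 -c "
from cell import *
print(sign_off(), read_state()['clock'])"
```

```text
the job is handed in; nothing more can be done
the job is handed in; nothing more can be done
```

I handed the job in at about 38 s: the lever is down on the fence in the tooth gap nearest the fence line (about 7° off it, towards the back), the block is seated against the fence and the bush block, and the wedge has not moved; I did not see the screw mark, but no notable sideways force acted on the lever while its splines were engaged.

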